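# Restock the marker row and close it up

## Robot

A 6-joint arm with a two-finger parallel gripper is mounted at the origin on the work surface. World frame = base frame: x ahead of the robot, y to its left, z up, the work surface at z = 0. Lengths are in mm, angles in degrees, forces in N, time in s.
With the tool pointing down it reaches from about 350 to 850 mm from the base axis. Payload 8.1 kg.
Tool frame: the origin (TCP) lies at the very end of the fingers, on their centre line; the grasp point (between the pads) lies 19 mm behind it; z points along the fingers, y is the direction in which the jaws open and shut (so a half turn about z gives the same grasp; the last joint's range is limited). The gripper opens to 85 mm and grips with 20 to 120 N. Pads are 22 mm wide; open, the fingers measure 114 mm over their backs; the gripper's body (76 mm by 85 mm) begins 54 mm behind the grasp point. The pads swing forward as they close: fully open they stand 13 mm farther back than shut.
Start: joints at [-71.07, 7.471, 85.268, -0, 87.261, -4.893], TCP at [242.373, -548.872, 231.292] pointing down, gripper open.
Joint ranges: [-169.43, 169.43], [-51.17, 129.36], [1.28, 143.12], [-76.62, 256.62], [0, 156.53], [-152.29, 152.29]. Speed limits (degrees/s): [136.94, 136.94, 159.86, 180, 180, 180].

## Interface

Orientations are given as [roll, pitch, yaw] about the fixed x, y, z axes, in that order (R = Rz(yaw) Ry(pitch) Rx(roll)).
In Python, from bench import r, eyes gives the robot as it stands. The module is installed in compiled form; this text tells all that it offers.
- The arm moves only by the tool play_rows, never from a script. Its argument "deltas" is a list of rows, each a list of 3 entries, a list of its own where there are three numbers: the shift along the tool's x, y, z in m, then the turn, a rotation vector about the tool's x, y, z in rad, then the closure, from 0 (fully open) to 1 (shut). A call has 1 to 8 rows; each row shifts and turns the pose as measured when the row begins, along the tool's axes as they then stand; what a row does not reach is not made up. A row lasts 1/8 s, in which the tool goes at most 62.5 mm and 10.7 degrees, less where a joint would pass 70% of its speed; a pose out of reach is approached as far as the arm can. A call with a gripper value outside its range is refused whole. The fingers move at their own pace and stop on an object; "force" is the grip in N (left out, the last holds). Time passes only in rows, so rows that do not move let the fingers close. It gives the time, the measured TCP pose, the force and the opening at its end, in the units of the state.
- r.sense(): the state, without advancing time (a new reading comes with each control period).
- eyes.snapshot(name): name is "scene" or "top" or "wrist"; returns the picture (384x512x3 uint8, red, green, blue); there is no depth.
- eyes.get_calibration(name): a dict with "mtx" (3x3 intrinsics, pixels), "R" (3x3) and "t" (3): a world point X has camera coordinates R X + t; the wrist camera has in their place "T_tool_cam" (4x4, takes a point from camera to tool coordinates, whose origin is the TCP and whose axes are the flange's). Camera axes: x right, y down, z forward; pixel columns grow to the right and rows downward; lengths in mm; the calibration is good to about 2 mm. A picture is of the moment at which its call begins: read the wrist's pose just before it. get_calibration takes no time and is no camera call.
- r.hand_in(): hands the job in, once; it reports no verdict.
The state is a dict: "time": time; "joint_pos": joint angles; "qd": joint speeds; "joint_efforts": joint torques, N m; "tool_pos": TCP position; "tcp_rot": TCP orientation; "ft_force": force on the tool from outside, world axes, zero at the start; "wrist_torque": the same for the moment, N m; "finger_gap": finger opening in mm.
Only numpy, scipy, OpenCV 4.12 (cv2) and the standard library are available. Lean on these libraries where they do the work, as an engineer would, in place of code of your own. Each camera call takes 0.05 s, during which the arm holds its last target. There are 200 camera calls.

## Task

Take the tall marker case standing on the shop counter and push it upright into the narrow gap in the row of cartons in the display tray, between the second and third carton, right down to the tray floor, nudging the neighbours apart without toppling them. Then slide the tray's end stop in until it is snug against the row, so that the case and all four cartons stand upright and packed, and let go. Leave the other things on the counter where they are.

Things in the scene. Friction and masses are not known exactly. Their poses are not given: they have to be found in the camera images.
- case: Tall white hard case with grey top part, 84 (x) by 36 (y, thickness) by 165 mm tall, 0.21-0.42 kg, upright on the counter in one of three places beside the tray, its y within 0.45 rad of world y. Over its lowest 20 mm the broad faces taper to a flat foot 24 mm thick. Origin: centre of underside. Home in the tray it stands 55 mm above the cartons; grip across y there.
- tray: Black tray fixed on the counter, yaw within 0.3 rad. Origin on the counter; row along its y, z up. Floor 8 mm above the counter; 100 mm wide inside (x, about 0) between 22 mm high, 5 mm thick lips. Fixed end wall at the -y end, 113 mm high, inner face at y = -130 mm; sliding end stop on the +y side; floor ends at a 22 mm high lip at y = +155 mm.
- carton_a: First carton of the row, next to the fixed end wall. White upright carton, 90 (x) by 40 (y, thickness) by 110 mm tall, 0.14 to 0.28 kg, top edges rounded at 5 mm. Origin: centre of its underside; axes as the tray's at the start.
- carton_b: Second carton, beside carton_a; the gap is on its +y side. a and b can give way only about 2 mm towards the end wall. White upright carton, 90 (x) by 40 (y, thickness) by 110 mm tall, 0.14 to 0.28 kg, top edges rounded at 5 mm. Origin: centre of its underside; axes as the tray's at the start.
- carton_c: Third carton, on the +y side of the gap, which is 28 to 31 mm wide at first. c and d slide freely towards the stop. White upright carton, 90 (x) by 40 (y, thickness) by 110 mm tall, 0.14 to 0.28 kg, top edges rounded at 5 mm. Origin: centre of its underside; axes as the tray's at the start.
- carton_d: Fourth carton, beside carton_c, nearest the sliding end stop. White upright carton, 90 (x) by 40 (y, thickness) by 110 mm tall, 0.14 to 0.28 kg, top edges rounded at 5 mm. Origin: centre of its underside; axes as the tray's at the start.
- stop (a joint): End stop: grey upright plate 88 mm wide, 6 mm thick, top 117 mm above the counter, with a grip lug. Value in m: 0 = fully back, grows (to 0.065) as it moves in tray -y towards the row; its row-side face is at tray y = 0.118 - value. Starts at 0.018 to 0.036, stays where left, 2.5 N friction. The five packed items are 196 mm long, so it is then snug at 0.052.
- stop_lug (a point): Centre of the top of the end stop's grip lug: upright grey block 40 mm (tray x) by 12 mm (tray y), top 159 mm above the counter, free all round over its upper 40 mm; moves with the stop, 16 mm in tray +y from the stop's row-side face. Can be pinched from above across y or pushed from behind. Axes as the tray's.
- pot: Dark steel pen pot, 76 mm diameter, 95 mm high, with markers up to 141 mm: bystander, to be left where it is; origin at the centre of its underside
- jar: Pale round jar with a grey lid, 72 mm diameter, 115 mm high: bystander, to be left where it is; origin at the centre of its underside
- stapler: Black stapler, 140 mm long, at the back: bystander, to be left where it is; origin at the centre of its underside
- tape_stand: Grey tape stand, 140 mm long, at the back: bystander, to be left where it is; origin at the centre of its underside
- pencil_box: Flat metal pencil box, 190 x 65 x 24 mm, to the robot's right: bystander, to be left where it is; origin at the centre of its underside
Not all that is in view belongs to the job. What is shaped like the carton_a but orange or red is not meant.

How it is judged:
By the outcome, as a careful person would: the job done as asked, in the order asked, and still so for the second after the job is handed in, with the robot touching nothing.
It also fails if it takes over 64 s, if anything falls off the work surface, if the arm or the gripper's body presses on something with over 40 N, if the wrist force passes 120 N, or if a joint passes its speed limit or range.

## Working session

There is one attempt and no reset: what is moved stays moved. The work goes in short steps, Python scripts to look and compute and a tool call to move; the robot and the scene stay as the last step left them, time stands still between calls to the robot, and variables do not carry over. Pictures are saved under pics/ and viewed, about 8 in all and at most 12, crops included, and the job is handed in when it is done.

Besides the shell and the picture viewer there is one more tool, called as name(argument=value, ...) on one line, values as JSON. play_rows: Moves the arm, as the interface text tells. Its arguments: {"type":"object","properties":{"deltas":{"type":"array"},"force":{"type":"number"}},"required":["deltas"]}

```bash
mkdir -p pics
cat > h.py <<'E'
import numpy as np, cv2
from bench import r, eyes
def save(im,n): cv2.imwrite('pics/'+n+'.png',cv2.cvtColor(im,cv2.COLOR_RGB2BGR))
def ray(name,px,z):
    c=eyes.get_calibration(name); K=np.array(c['mtx']);R=np.array(c['R']);t=np.array(c['t']).ravel()
    o=-R.T@t; d=R.T@np.linalg.inv(K)@np.array([px[0],px[1],1.]); return o+d*(z-o[2])/d[2]
def proj(name,X):
    c=eyes.get_calibration(name); p=np.array(c['mtx'])@(np.array(c['R'])@np.array(X,float)+np.array(c['t']).ravel()); return p[:2]/p[2]
E
python3 - <<'E'
from h import *
for n in('scene','top'):
    im=eyes.snapshot(n); np.save(n,im); save(cv2.resize(im,(800,600),interpolation=cv2.INTER_CUBIC),n)
    c=eyes.get_calibration(n); print(n,-np.array(c['R']).T@np.array(c['t']).ravel())
s=r.sense(); print(s)
print(eyes.get_calibration('wrist'))
E
```

```text
scene [1121.51334187  232.36445511  721.80469614]
top [ 319.23254003  -58.18052301 1125.28171102]
{'time': 0.1, 'joint_pos': array([-7.10682989e+01,  7.51003414e+00,  8.53246261e+01, -2.02163381e-03,
        8.72612652e+01, -4.89208559e+00]), 'qd': array([ 0.0741382 , -0.05980584, -0.08758396, -0.02424594, -0.13161761,
        0.00902142]), 'joint_efforts': array([ 1.16786367e-03, -5.70952713e+01, -5.01941800e+01, -2.16123935e-04,
        8.15375475e-03, -3.69573752e-05]), 'tool_pos': array([ 242.20901825, -548.38911759,  230.34191144]), 'tcp_rot': array([-1.79904252e+02, -6.16864465e-03,  2.38238799e+01]), 'ft_force': array([-1.17952953, -0.9031144 , -0.16991759]), 'wrist_torque': array([-0.02347534,  0.03755534, -0.01853564]), 'finger_gap': 85.37916739909585}
{'mtx': array([[304.61601548,   0.        , 255.03802515],
       [  0.        , 304.61601548, 191.3023677 ],
       [  0.        ,   0.        ,   1.        ]]), 'T_tool_cam': array([[-2.79940983e-04, -9.58576723e-01, -2.84834317e-01,
         7.26833588e+01],
       [ 9.99999882e-01, -3.81659970e-04,  3.01611881e-04,
        -6.07194855e-01],
       [-3.97827986e-04, -2.84834199e-01,  9.58576716e-01,
        -1.42978160e+02],
       [ 0.00000000e+00,  0.00000000e+00,  0.00000000e+00,
         1.00000000e+00]])}
```

View pics/scene.png

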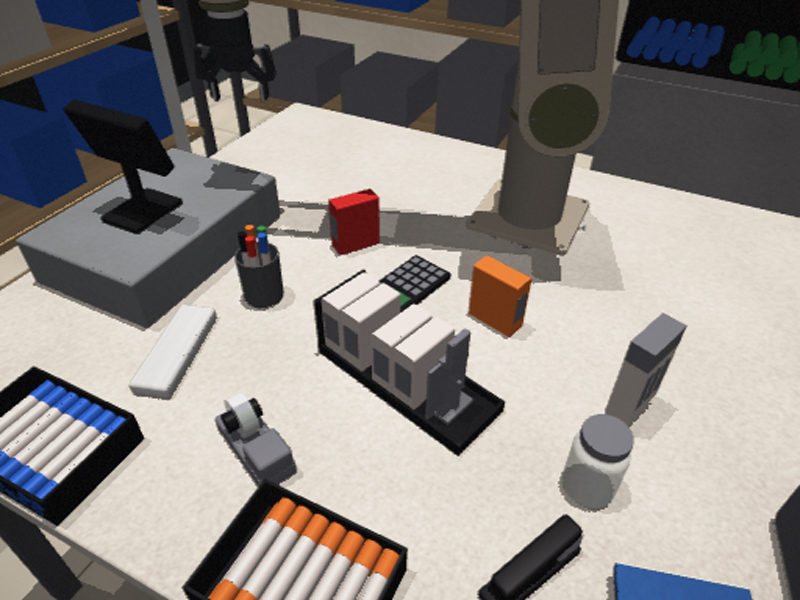

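View pics/top.png

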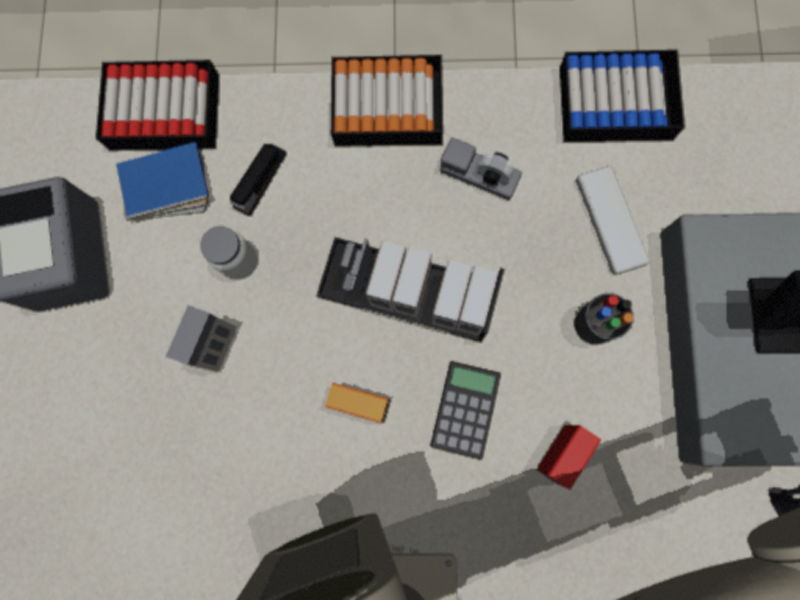

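The scene view shows the tray with four white cartons (a at left near (345,300), d by the grey stop at (450,370)), and the tall case with the grey top at (650,365) beside the jar. In the top view the case is at (203,338), the row runs from (480,295) to (385,270), and the stop lug is near (355,262).

Candidates for the case:
- Grey-top block at top (203,338) / scene (650,365): tall, white with a grey top. This fits.
- Orange box at (357,402) and red box at (570,455): wrong colour.
- White flat box at (612,220): the pencil box.

I'll confirm the case in an enlarged crop.

Run:
```python
from h import *
t=np.load('top.npy')
a=cv2.resize(t[186:246,98:168],(490,420),interpolation=cv2.INTER_CUBIC)
b=cv2.resize(t[145:222,200:328],(768,462),interpolation=cv2.INTER_CUBIC)
o=np.zeros((598,790,3),np.uint8)
a=cv2.resize(t[188:243,100:160],(300,275),interpolation=cv2.INTER_CUBIC) #5x
s=np.load('scene.npy')[195:275,380:450]; s=cv2.resize(s,(240,275),interpolation=cv2.INTER_CUBIC)
c=cv2.resize(t[148:200,200:240],(212,275))
b=cv2.resize(t[150:222,200:328],(569,320),interpolation=cv2.INTER_CUBIC) #4.444x
o[:275,:300]=a;o[:275,310:550]=s;o[278:598,:569]=b
save(o,'crop')
```

```text
(no output)
```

View pics/crop.png

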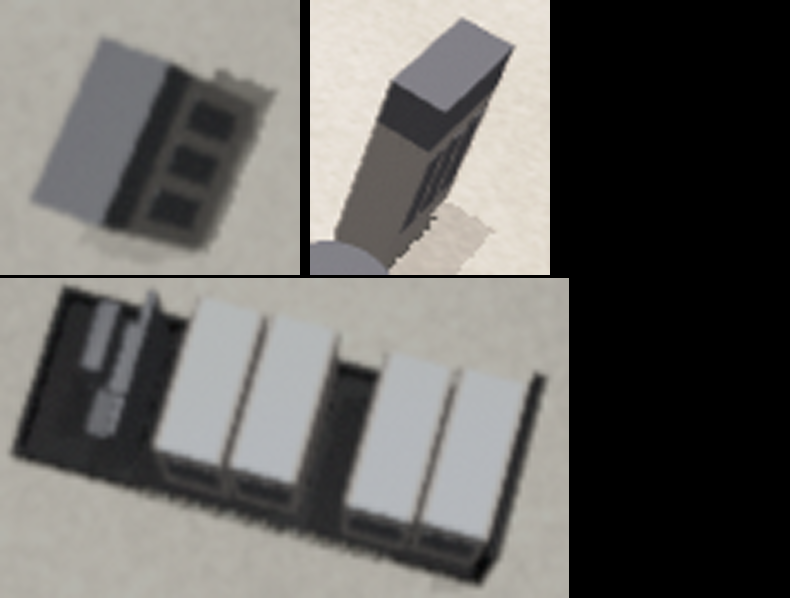

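The crop confirms the case: grey top face with corners at crop (103,37), (170,63), (103,226), (32,200), and a white body with dark windows. The row shows cartons d and c to the left of the gap and b and a to the right. The lug is at about (105,412), left of the plate.

Run:
```python
from h import *
t=np.load('top.npy').astype(int)
for nm,P in(('top',np.array([(103,37),(170,63),(103,226),(32,200)])/5+[99.5,187.5]),('scene',(np.array([(460,18),(515,47),(447,112),(392,80)])-[310,0])/3.43+[379.5,194.5])):
    W=np.array([ray(nm,p,165)[:2] for p in P]); print(nm,'case',W.round(1).tolist(),W.mean(0).round(1), [round(float(np.linalg.norm(W[i]-W[i-1])),1) for i in range(4)])
    print([round(float(np.degrees(np.arctan2(*(W[(i+1)%4]-W[i])[::-1]))),1) for i in range(4)])
m=(t.min(2)>165).astype(np.uint8); m2=np.zeros_like(m); m2[148:222,225:325]=m[148:222,225:325]
m2[:, :]*= (np.abs(t.max(2)-t.min(2))<40)
n,l,st,ce=cv2.connectedComponentsWithStats(m2)
for i in range(1,n):
    if st[i,4]<100: continue
    c=max(cv2.findContours((l==i).astype(np.uint8),0,1)[0],key=len)
    W=np.array([ray('top',p[0],118)[:2] for p in c],np.float32); R=cv2.minAreaRect(W)
    print(st[i],'rect',R, 'cen',ray('top',ce[i],118)[:2].round(1))
# gray profile
print(t[175:177,215:320,1].mean(0).round().astype(int).tolist())
for k,p in dict(lugtop=(105,413),trayTL=(65,288),trayBL=(13,457),trayBR=(482,583),trayTR=(545,376)).items():
    q=np.array([p[0],p[1]-278])/4.444+[199.5,149.5]; z={'lugtop':159,'trayTL':22,'trayBL':22,'trayBR':113,'trayTR':113}[k]
    print(k,q.round(1),ray('top',q,z).round(1))
```

```text
top case [[497.5, 296.0], [484.7, 263.4], [408.2, 291.1], [420.7, 325.2]] [452.8 293.9] [82.2, 35.0, 81.3, 36.3]
[-111.6, 160.1, 69.9, -20.8]
scene case [[406.6, 291.8], [418.9, 326.2], [495.8, 296.9], [483.4, 263.2]] [451.2 294.5] [81.9, 36.6, 82.4, 36.0]
[70.5, -20.8, -110.2, 159.6]
[ 234  148   88   60 2909] rect ((564.5911865234375, -70.25835418701172), (222.79705810546875, 145.0753936767578), 75.81639099121094) cen [557.5 -80.2]
[315 196  10  26 136] rect ((466.3299865722656, -178.0264129638672), (21.80003547668457, 61.81782531738281), 87.8671875) cen [ 464.2 -178.3]
[225 202  30  20 270] rect ((461.2530517578125, 16.95276641845703), (71.43018341064453, 46.81477355957031), 89.3352279663086) cen [454.6  21.1]
[38, 37, 34, 32, 36, 41, 60, 92, 92, 90, 100, 102, 94, 68, 42, 36, 37, 38, 36, 36, 36, 45, 90, 150, 177, 183, 184, 184, 184, 184, 184, 184, 184, 184, 184, 184, 184, 180, 160, 118, 104, 152, 178, 183, 184, 183, 184, 184, 184, 184, 184, 184, 184, 184, 184, 178, 158, 106, 70, 59, 48, 48, 46, 46, 44, 46, 45, 47, 64, 116, 166, 182, 184, 184, 184, 184, 184, 183, 183, 184, 183, 184, 184, 183, 174, 143, 102, 143, 174, 182, 184, 184, 184, 183, 184, 184, 184, 184, 184, 184, 184, 181, 166, 118, 50]
lugtop [223.1 179.9] [531.7  52.8 159. ]
trayTL [214.1 151.8] [641.4  94.   22. ]
trayBL [202.4 189.8] [535.2 124.5  22. ]
trayBR [308.  218.1] [ 443.5 -149.8  113. ]
trayTR [322.1 171.6] [ 559.4 -188.4  113. ]
```

Run:
```python
from h import *
t=np.load('top.npy'); s=np.load('scene.npy')
g=t[...,1].copy()
poly=(np.array([(150,290),(205,290),(340,325),(545,372),(490,560),(150,480)])-[0,278])/4.444+[199.5,149.5]
pm=np.zeros_like(g); cv2.fillPoly(pm,[poly.round().astype(int)],1)
big=cv2.resize(g*pm,None,fx=4,fy=4,interpolation=cv2.INTER_LINEAR)
m=((big>140)).astype(np.uint8); m=cv2.morphologyEx(m,cv2.MORPH_OPEN,np.ones((9,9)))
n,l,st,ce=cv2.connectedComponentsWithStats(m)
for i in range(1,n):
    if st[i,4]<1000: continue
    c=max(cv2.findContours((l==i).astype(np.uint8),0,1)[0],key=len)
    f=lambda p:(np.array(p)+.5)/4-.5
    W=np.array([ray('top',f(p[0]),118)[:2] for p in c],np.float32); R=cv2.minAreaRect(W)
    print(st[i,4],np.round(R[0],1),np.round(R[1],1),round(R[2],1))
o=np.zeros((520,790,3),np.uint8)
o[:,:390]=cv2.resize(t[146:198,198:237],(390,520),interpolation=cv2.INTER_CUBIC)
o[:,400:]=cv2.resize(s[205:285,262:322],(390,520),interpolation=cv2.INTER_CUBIC)
o=cv2.convertScaleAbs(o,alpha=1.5,beta=10)
save(o,'stop')
```

```text
39452 [542.1 -64.8] [213.6 100.7] 74.6
```

View pics/stop.png

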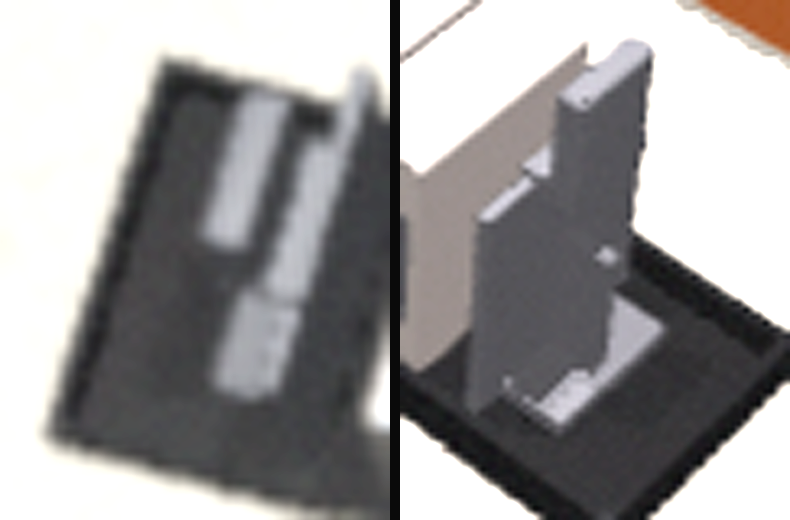

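The lug top is the outer left piece in the top view, at crop (237,170), since higher things shift outward. In the scene crop it is at (610,75) on the right half. I'll cross-check the two.

Run:
```python
from h import *
t=np.load('top.npy')
for q in [(237,170),(245,97),(225,245)]: print('lug top view',ray('top',np.array(q)/10+[197.5,145.5],159).round(1))
for q in [(607,75),(640,45),(580,100)]: print('lug scene',ray('scene',(np.array(q)-[400,0])/6.5+[261.5,204.5],159).round(1))
# yaw from tray outer edges at z=22: lip TL->BL of top crop
a=ray('top',np.array([165,60])/10+[197.5,145.5],22);b=ray('top',np.array([52,435])/10+[197.5,145.5],22);print('tray +y lip',a,b,np.degrees(np.arctan2(*(a-b)[:2][::-1])))
g=t[...,1]
poly=(np.array([(150,290),(205,290),(340,325),(545,372),(490,560),(150,480)])-[0,278])/4.444+[199.5,149.5]
pm=np.zeros_like(g); cv2.fillPoly(pm,[poly.round().astype(int)],1)
big=cv2.resize(g*pm,None,fx=6,fy=6,interpolation=cv2.INTER_LINEAR)
m=(big>166).astype(np.uint8); m=cv2.morphologyEx(m,cv2.MORPH_OPEN,np.ones((31,31)))
n,l,st,ce=cv2.connectedComponentsWithStats(m)
for i in range(1,n):
    if st[i,4]<1000: continue
    c=max(cv2.findContours((l==i).astype(np.uint8),0,1)[0],key=len)
    W=np.array([ray('top',(p[0]+.5)/6-.5,118)[:2] for p in c],np.float32); R=cv2.minAreaRect(W)
    print(st[i,4],np.round(R[0],1),np.round(R[1],1),round(R[2],1))
```

```text
lug top view [574.4  57.7 159. ]
lug top view [592.5  56.  159. ]
lug top view [555.9  60.5 159. ]
lug scene [576.4  56.7 159. ]
lug scene [558.7  61.  159. ]
lug scene [590.8  53.3 159. ]
tray +y lip [642.11784502  94.33318986  22.        ] [537.32727026 123.77442125  22.        ] -15.692869702160243Traceback (most recent call last):
  File "<stdin>", line 16, in <module>
  File "h.py", line 5, in ray
    c=eyes.get_calibration(name); K=np.array(c['mtx']);R=np.array(c['R']);t=np.array(c['t']).ravel()
ValueError: time passes only in moves, steps and waits
```

```bash
cat > h.py <<'E'
import numpy as np, cv2, json, os
from scipy.spatial.transform import Rotation as Ro
from bench import r, eyes
CAL={}
def cal(n):
    if n not in CAL: CAL[n]=eyes.get_calibration(n)
    return CAL[n]
def save(im,n): cv2.imwrite('pics/'+n+'.png',cv2.cvtColor(im,cv2.COLOR_RGB2BGR))
def Rt(name,pose=None):
    c=cal(name); K=np.array(c['mtx'])
    if name!='wrist': return K,np.array(c['R']),np.array(c['t']).ravel()
    M=np.array(c['T_tool_cam']); Rw=Ro.from_euler('xyz',pose[1],degrees=True).as_matrix()
    Rc=Rw@M[:3,:3]; o=Rw@M[:3,3]+pose[0]; return K,Rc.T,-Rc.T@o
def ray(name,px,z,pose=None):
    K,R,t=Rt(name,pose); o=-R.T@t; d=R.T@np.linalg.inv(K)@np.array([px[0],px[1],1.]); return o+d*(z-o[2])/d[2]
def proj(name,X,pose=None):
    K,R,t=Rt(name,pose); p=K@(R@np.array(X,float)+t); return p[:2]/p[2]
def plan(wps,g):
    """wps: list of (x,y,z,yaw,nrows) in mm/deg; prints rows in tool axes"""
    s=r.sense(); p=np.array(s['tool_pos']); R=Ro.from_euler('xyz',s['tcp_rot'],degrees=True)
    print('now',p.round(1),np.round(s['tcp_rot'],1),'t',round(s['time'],2),'F',np.round(s['ft_force'],1),'gap',round(s['finger_gap'],1))
    for x,y,z,yaw,n in wps:
        T=Ro.from_euler('xyz',[180,0,yaw],degrees=True); q=np.array([x,y,z],float)
        rv=(R.inv()*T).as_rotvec(); d=(q-p)/n; st=Ro.from_rotvec(rv/n)
        for i in range(n):
            print([[round(float(v),4) for v in R.inv().apply(d)/1000],[round(float(v),3) for v in rv/n],g]); R=R*st; p=p+d
E
python3 - <<'E'
from h import *
plan([(400,-150,340,90,8),(452,240,300,160,7)],0)
t=np.load('top.npy')
g=t[...,1]
poly=(np.array([(150,290),(205,290),(340,325),(545,372),(490,560),(150,480)])-[0,278])/4.444+[199.5,149.5]
pm=np.zeros_like(g); cv2.fillPoly(pm,[poly.round().astype(int)],1)
big=cv2.resize(g*pm,None,fx=6,fy=6,interpolation=cv2.INTER_LINEAR)
m=(big>166).astype(np.uint8); m=cv2.morphologyEx(m,cv2.MORPH_OPEN,np.ones((31,31)))
n,l,st,ce=cv2.connectedComponentsWithStats(m)
for i in range(1,n):
    if st[i,4]<1000: continue
    c=max(cv2.findContours((l==i).astype(np.uint8),0,1)[0],key=len)
    W=np.array([ray('top',(p[0]+.5)/6-.5,118)[:2] for p in c],np.float32); R=cv2.minAreaRect(W)
    print(st[i,4],np.round(R[0],1),np.round(R[1],1),round(R[2],1))
E
```

```text
now [ 242.2 -548.4  230.3] [-179.9   -0.    23.8] t 0.1 F [-1.2 -0.9 -0.2] gap 85.4
[[0.0382, -0.0376, -0.0136], [-0.0, -0.0, -0.144], 0]
[[0.0432, -0.0317, -0.0137], [-0.0, -0.0, -0.144], 0]
[[0.0473, -0.0252, -0.0137], [-0.0, -0.0, -0.144], 0]
[[0.0504, -0.0181, -0.0137], [-0.0, -0.0, -0.144], 0]
[[0.0525, -0.0107, -0.0137], [-0.0, -0.0, -0.144], 0]
[[0.0535, -0.003, -0.0137], [-0.0, -0.0, -0.144], 0]
[[0.0534, 0.0047, -0.0137], [-0.0, -0.0, -0.144], 0]
[[0.0521, 0.0124, -0.0137], [-0.0, -0.0, -0.144], 0]
[[0.0557, 0.0074, 0.0057], [-0.0, 0.0, -0.175], 0]
[[0.0536, 0.017, 0.0057], [-0.0, 0.0, -0.175], 0]
[[0.0498, 0.026, 0.0057], [-0.0, 0.0, -0.175], 0]
[[0.0445, 0.0343, 0.0057], [-0.0, 0.0, -0.175], 0]
[[0.0379, 0.0415, 0.0057], [-0.0, 0.0, -0.175], 0]
[[0.0301, 0.0475, 0.0057], [-0.0, 0.0, -0.175], 0]
[[0.0214, 0.052, 0.0057], [-0.0, 0.0, -0.175], 0]
17527 [562.2  -1.8] [35.4 94.3] 75.0
17443 [550.8 -43.1] [34.8 93.3] 74.4
1946 [578.  -86.5] [21.1 17.1] 89.1
18843 [ 530.6 -108.5] [36.7 98.4] 75.4
18674 [ 520.2 -148.8] [35.5 97.4] 75.1
```

play_rows(deltas=[[[0.038,-0.038,-0.014],[0,0,-0.144],0],[[0.043,-0.032,-0.014],[0,0,-0.144],0],[[0.047,-0.025,-0.014],[0,0,-0.144],0],[[0.05,-0.018,-0.014],[0,0,-0.144],0],[[0.0525,-0.011,-0.014],[0,0,-0.144],0],[[0.0535,-0.003,-0.014],[0,0,-0.144],0],[[0.0535,0.005,-0.014],[0,0,-0.144],0],[[0.052,0.012,-0.014],[0,0,-0.144],0]])

```text
time: 1.1
tool_pos: [394.8, -137.5, 341.2]
tcp_rot: [-179.7, -0.6, 91.5]
ft_force: [0.5, 0.3, -0.5]
finger_gap: 85.5
```

Run:
```python
from h import *
plan([(430,230,320,160,8)],0)
s=r.sense();print(s['joint_pos'].round(1))
```

```text
now [ 394.8 -137.5  341.2] [-179.7   -0.6   91.5] t 1.1 F [ 0.5  0.3 -0.5] gap 85.5
[[0.0458, 0.0056, 0.0031], [0.0, -0.002, -0.149], 0]
[[0.0444, 0.0124, 0.0031], [0.0, -0.002, -0.149], 0]
[[0.0421, 0.0189, 0.003], [0.0, -0.002, -0.149], 0]
[[0.0388, 0.0249, 0.0029], [0.0, -0.002, -0.149], 0]
[[0.0347, 0.0304, 0.0028], [0.0, -0.002, -0.149], 0]
[[0.0298, 0.0352, 0.0028], [0.0, -0.002, -0.149], 0]
[[0.0242, 0.0393, 0.0027], [0.0, -0.002, -0.149], 0]
[[0.0181, 0.0424, 0.0027], [0.0, -0.002, -0.149], 0]
[-26.6 -21.8 100.8   0.4 101.5 -28.1]
```

play_rows(deltas=[[[0.046,0.0055,0.003],[0,-0.002,-0.149],0],[[0.0445,0.0125,0.003],[0,-0.002,-0.149],0],[[0.042,0.019,0.003],[0,-0.002,-0.149],0],[[0.039,0.025,0.003],[0,-0.002,-0.149],0],[[0.035,0.0305,0.003],[0,-0.002,-0.149],0],[[0.03,0.035,0.003],[0,-0.002,-0.149],0],[[0.024,0.0395,0.003],[0,-0.002,-0.149],0],[[0.018,0.0425,0.003],[0,-0.002,-0.149],0]])

```text
time: 2.1
tool_pos: [422.9, 244.2, 317.4]
tcp_rot: [-180.0, 0.3, 162.2]
ft_force: [0.5, -0.2, 0.5]
finger_gap: 85.6
```

Run:
```python
from h import *
s=r.sense(); pose=(s['tool_pos'],s['tcp_rot']); im=eyes.snapshot('wrist'); np.save('w1',im)
d=im.copy()
a=np.radians(-20.3)
for sx,sy in((1,1),(1,-1),(-1,-1),(-1,1)):
    X=[452+sx*42*np.cos(a)-sy*18*np.sin(a),294+sx*42*np.sin(a)+sy*18*np.cos(a),165]; p=proj('wrist',X,pose); print(p.round(1)); cv2.circle(d,tuple(int(v) for v in p.round()),2,(255,0,0),-1)
save(cv2.resize(d,(768,576)),'w1')
plan([(452,294,235,159.7,4),(452,294,119,159.7,6)],0)
```

```text
[323.8 227.1]
[289.5 225.7]
[296.2 145.5]
[333.2 147.2]
now [422.1 248.7 316.3] [179.9   0.2 162.8] t 2.15 F [-3.5  1.  -1.7] gap 85.2
[[-0.0037, 0.013, 0.0203], [0.0, 0.001, 0.014], 0]
[[-0.0036, 0.0131, 0.0203], [0.0, 0.001, 0.014], 0]
[[-0.0034, 0.0131, 0.0203], [0.0, 0.001, 0.014], 0]
[[-0.0033, 0.0132, 0.0203], [0.0, 0.001, 0.014], 0]
[[-0.0, -0.0, 0.0193], [0.0, 0.0, -0.0], 0]
[[-0.0, -0.0, 0.0193], [0.0, 0.0, -0.0], 0]
[[-0.0, -0.0, 0.0193], [0.0, 0.0, -0.0], 0]
[[-0.0, -0.0, 0.0193], [0.0, 0.0, -0.0], 0]
[[-0.0, -0.0, 0.0193], [0.0, 0.0, -0.0], 0]
[[-0.0, -0.0, 0.0193], [0.0, 0.0, -0.0], 0]
```

View pics/w1.png

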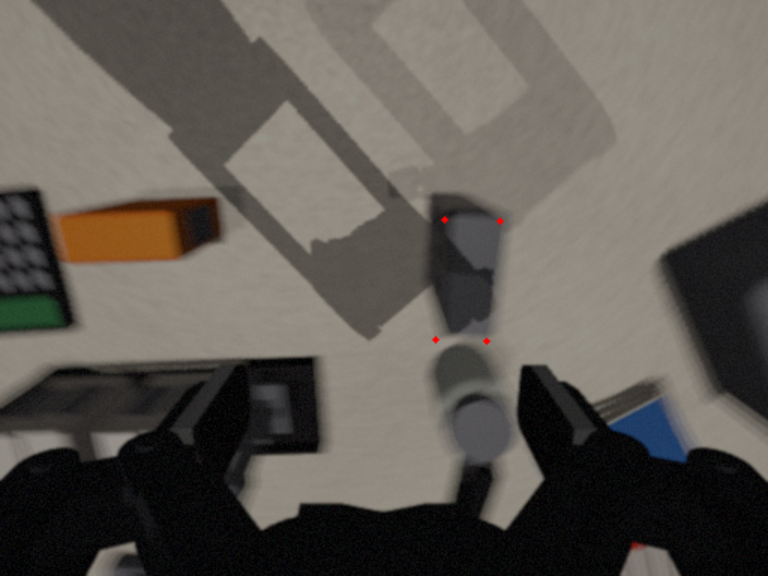

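The wrist view (blurred while settling) shows the case top at (445–500, 213–335), right on my projected corners, with the jar just beyond it at (480,425). The estimate holds to a few mm, so I go down.

play_rows(deltas=[[[-0.0035,0.013,0.02],[0,0.001,0.014],0],[[-0.0035,0.013,0.02],[0,0.001,0.014],0],[[-0.0035,0.013,0.02],[0,0.001,0.014],0],[[-0.0035,0.013,0.02],[0,0.001,0.014],0],[[0,0,0],[0,0,0],0]])

```text
time: 2.78
tool_pos: [450.5, 296.7, 231.6]
tcp_rot: [-179.9, -0.2, 159.8]
ft_force: [0.0, -0.7, -1.1]
finger_gap: 85.5
```

Run:
```python
from h import *
s=r.sense(); pose=(s['tool_pos'],s['tcp_rot']); im=eyes.snapshot('wrist'); np.save('w2',im)
plan([(452,294,119,159.7,6)],0)
d=im.copy(); a=np.radians(-20.3)
for sx,sy in((1,1),(1,-1),(-1,-1),(-1,1)):
    X=[452+sx*42*np.cos(a)-sy*18*np.sin(a),294+sx*42*np.sin(a)+sy*18*np.cos(a),165]; p=proj('wrist',X,pose); cv2.circle(d,tuple(int(v) for v in p.round()),1,(255,0,0),-1)
save(cv2.resize(d,(768,576)),'w2')
```

```text
now [450.9 296.6 232.9] [-180.    -0.2  159.8] t 2.83 F [-0.2  0.3 -0.8] gap 85.5
[[-0.0004, -0.0003, 0.019], [-0.0, -0.0, 0.0], 0]
[[-0.0004, -0.0003, 0.019], [-0.0, -0.0, 0.0], 0]
[[-0.0004, -0.0003, 0.019], [-0.0, -0.0, 0.0], 0]
[[-0.0003, -0.0003, 0.019], [-0.0, -0.0, 0.0], 0]
[[-0.0003, -0.0003, 0.019], [-0.0, -0.0, 0.0], 0]
[[-0.0003, -0.0003, 0.019], [-0.0, -0.0, 0.0], 0]
```

View pics/w2.png

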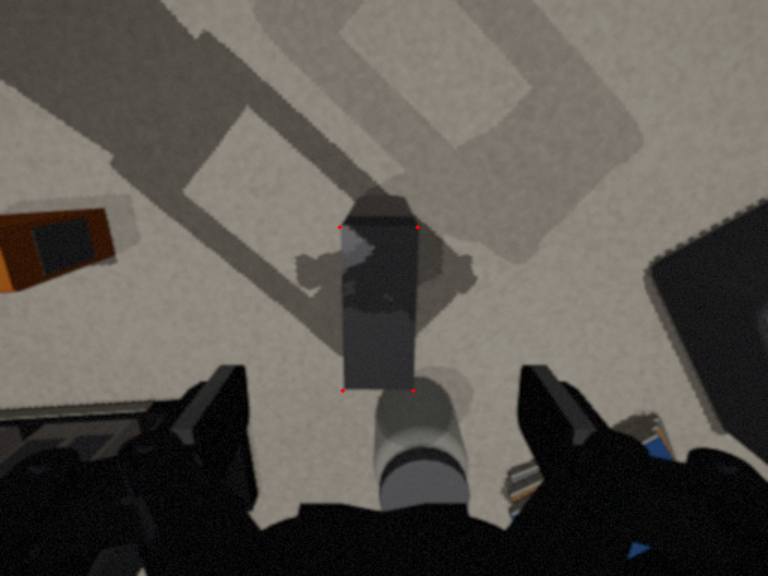

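The case top at (342–416, 227–390) sits exactly on the predicted corners. Descending and gripping.

play_rows(deltas=[[[0,0,0.019],[0,0,0],0],[[-0.001,-0.001,0.019],[0,0,0],0],[[-0.001,0,0.019],[0,0,0],0],[[0,-0.001,0.019],[0,0,0],0],[[0,0,0.019],[0,0,0],0],[[0,0,0.019],[0,0,0],0],[[0,0,0],[0,0,0],0]])

```text
time: 3.7
tool_pos: [450.9, 291.7, 111.3]
tcp_rot: [-179.9, -0.2, 159.7]
ft_force: [0.4, -0.7, 0.5]
finger_gap: 85.2
```

Run:
```python
from h import *
plan([(452,294,119,159.7,1)],0)
```

```text
now [450.9 291.7 111.3] [-179.9   -0.2  159.7] t 3.7 F [ 0.4 -0.7  0.5] gap 85.2
[[-0.0002, 0.0025, -0.0077], [-0.001, -0.003, 0.001], 0]
```

play_rows(deltas=[[[0,0.0025,-0.008],[0,0,0],0],[[0,0,0],[0,0,0],0.4],[[0,0,0],[0,0,0],0.8],[[0,0,0],[0,0,0],1],[[0,0,0],[0,0,0],1],[[0,0,0],[0,0,0],1],[[0,0,0],[0,0,0],1]], force=60)

```text
time: 4.58
tool_pos: [453.5, 294.9, 122.6]
tcp_rot: [179.9, 0.0, 159.7]
ft_force: [-0.3, 0.9, 1.5]
finger_gap: 35.2
```

Run:
```python
from h import *
s=r.sense(); print(s['wrist_torque'])
plan([(452,294,320,159.7,6)],1)
```

```text
[ 0.02253569 -0.02936591  0.02867185]
now [453.5 294.9 122.6] [179.9   0.  159.7] t 4.58 F [-0.3  0.9  1.5] gap 35.2
[[0.0002, -0.0002, -0.0329], [0.0, 0.0, 0.0], 1]
[[0.0002, -0.0002, -0.0329], [0.0, 0.0, 0.0], 1]
[[0.0002, -0.0002, -0.0329], [0.0, 0.0, 0.0], 1]
[[0.0002, -0.0002, -0.0329], [0.0, 0.0, 0.0], 1]
[[0.0002, -0.0002, -0.0329], [0.0, 0.0, 0.0], 1]
[[0.0002, -0.0002, -0.0329], [0.0, 0.0, 0.0], 1]
```

play_rows(deltas=[[[0,0,-0.02],[0,0,0],1],[[0,0,-0.04],[0,0,0],1],[[0,0,-0.045],[0,0,0],1],[[0,0,-0.045],[0,0,0],1],[[0,0,-0.025],[0,0,0],1],[[0,0,0],[0,0,0],1]], force=100)

```text
time: 5.32
tool_pos: [450.7, 293.4, 297.0]
tcp_rot: [-179.7, -0.4, 159.7]
ft_force: [-0.9, -0.0, -4.1]
finger_gap: 34.7
```

Run:
```python
from h import *
plan([(540,-70,305,164.8,8)],1)
```

```text
now [450.7 293.4 297. ] [-179.7   -0.4  159.7] t 5.33 F [-0.9 -0.  -4.1] gap 34.7
[[-0.0262, -0.0388, -0.001], [-0.001, -0.001, -0.011], 1]
[[-0.0258, -0.039, -0.001], [-0.001, -0.001, -0.011], 1]
[[-0.0253, -0.0393, -0.001], [-0.001, -0.001, -0.011], 1]
[[-0.0249, -0.0396, -0.001], [-0.001, -0.001, -0.011], 1]
[[-0.0245, -0.0399, -0.001], [-0.001, -0.001, -0.011], 1]
[[-0.024, -0.0401, -0.001], [-0.001, -0.001, -0.011], 1]
[[-0.0236, -0.0404, -0.001], [-0.001, -0.001, -0.011], 1]
[[-0.0231, -0.0407, -0.001], [-0.001, -0.001, -0.011], 1]
```

play_rows(deltas=[[[-0.026,-0.039,-0.001],[0,0,-0.011],1],[[-0.026,-0.039,-0.001],[0,0,-0.011],1],[[-0.025,-0.039,-0.001],[0,0,-0.011],1],[[-0.025,-0.04,-0.001],[0,0,-0.011],1],[[-0.0245,-0.04,-0.001],[0,0,-0.011],1],[[-0.024,-0.04,-0.001],[0,0,-0.011],1],[[-0.023,-0.038,-0.001],[0,0,-0.011],1],[[-0.01,-0.017,0],[0,0,-0.011],1]])

```text
time: 6.32
tool_pos: [530.0, -49.8, 283.7]
tcp_rot: [-179.3, -1.8, 165.2]
ft_force: [0.7, 0.8, -3.1]
finger_gap: 35.6
```

play_rows(deltas=[[[0,0,0],[0,0,0],1],[[0,0,0],[0,0,0],1]])

```text
time: 6.58
tool_pos: [528.4, -50.7, 279.2]
tcp_rot: [-179.3, -2.2, 165.1]
ft_force: [-0.6, -0.1, -4.3]
finger_gap: 35.5
```

Run:
```python
from h import *
plan([(540,-76,300,164.8,1)],1)
s=r.sense(); pose=(s['tool_pos'],s['tcp_rot']); im=eyes.snapshot('wrist'); np.save('w3',im); np.save('w3p',np.array(pose))
save(cv2.resize(im,(768,576)),'w3')
```

```text
now [528.4 -50.7 279.2] [-179.3   -2.2  165.1] t 6.58 F [-0.6 -0.1 -4.3] gap 35.5
[[-0.0169, -0.0218, -0.0212], [-0.013, -0.038, 0.005], 1]
```

View pics/w3.png

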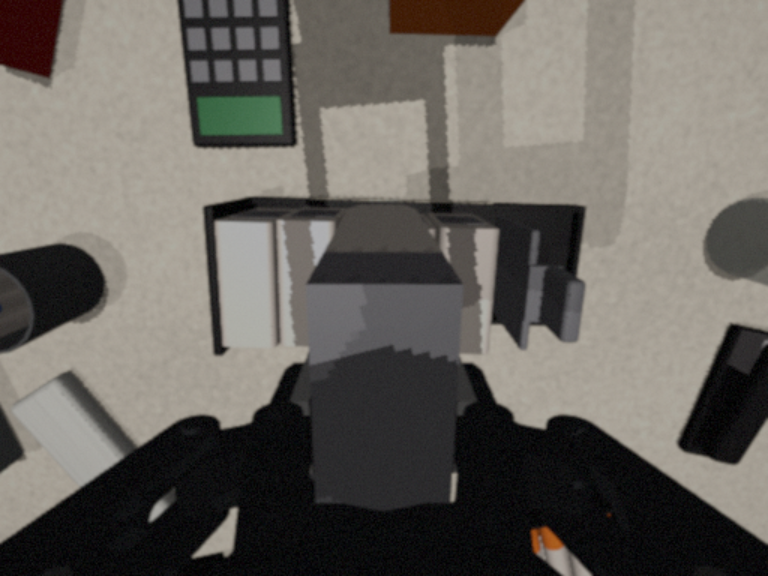

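The wrist view shows the case held upright and hiding the gap. The a/b seam is the vertical line at x≈277 (y 222–345) and d's outer edge is at x≈492. The tool has tilted about 2° and needs levelling. I'll measure the seam here and the gap edges from the top image.

Run:
```python
from h import *
im=np.load('w3.npy')[...,1].astype(float); pose=np.load('w3p.npy')
P=[]
for v in range(156,228,6):
    row=cv2.GaussianBlur(im,(1,5),0)[v,178:192]; u=178+np.argmin(row); P.append(ray('wrist',(u,v),117,pose)[:2])
P=np.array(P)
vx,vy,x0,y0=cv2.fitLine(P.astype(np.float32),cv2.DIST_HUBER,0,.01,.01).ravel(); print('seam wrist',P.mean(0).round(1),'ang',np.degrees(np.arctan2(vy,vx)).round(2))
# top camera: threshold crossing along rows, 5 levels
t=np.load('top.npy')[...,1].astype(float)
def fit(name,cols,rows,kind,slope,z):
    Q=[]
    for v in rows:
        c0=cols+slope*(v-176); lo=int(round(c0))-4; seg=t[v,lo:lo+9]
        if kind=='min':
            k=np.argmin(seg[1:-1])+1; a,b,c=seg[k-1:k+2]; u=lo+k+.5*(a-c)/(a-2*b+c+1e-9)
        else:
            sg=seg if kind=='fall' else seg[::-1]
            k=np.argmax(sg<125); f=(sg[k-1]-125)/(sg[k-1]-sg[k]); k=k-1+f; u=lo+k if kind=='fall' else lo+8-k
        Q.append(ray('top',(u,v),z)[:2])
    Q=np.array(Q); vx,vy,_,_=cv2.fitLine(Q.astype(np.float32),cv2.DIST_HUBER,0,.01,.01).ravel()
    th=np.radians(-15.2); V=np.array([-np.sin(th),np.cos(th)])
    print(name,Q.mean(0).round(1),'ang',np.degrees(np.arctan(vy/vx)).round(2),'s',(Q@V).mean().round(2),(Q@V).std().round(2))
s=-0.27
fit('a/b',301,range(176,196,2),'min',s,116)
fit('b+',283.7,range(172,194,2),'rise',s,116.5)
fit('c-',271.5,range(170,192,2),'fall',s,116.5)
fit('c/d',255,range(166,188,2),'min',s,116)
th=np.radians(-15.2); V=np.array([-np.sin(th),np.cos(th)]); print('wrist seam s',(P@V).mean().round(2),(P@V).std())
print('lug s',np.array([575.4,57.2])@V,'tcp', r.sense()['tool_pos'][:2]@V)
```

```text
seam wrist [ 518.5 -126.5] ang -16.35
a/b [ 525.6 -128.6] ang -16.26 s 13.72 0.33
b+ [533.6 -89. ] ang -16.4 s 54.03 0.4
c- [539.1 -59.7] ang -16.51 s 83.73 0.38
c/d [549.9 -20.3] ang -16.17 s 124.61 0.36
wrist seam s 13.86 0.5262622053929565
lug s 206.06259687376976 tcp 89.78313078365888
```

Two cameras agree: tray yaw is −16.35° and the a/b seam matches. The gap is 29.7 mm wide, with b's face at s=64.8 and c's face at s=94.5 along the row. Target over the gap is (537.8, −74.6) at yaw 163.65°.

```bash
cat >> h.py <<'E'
TH=np.radians(-16.35); U=np.array([np.cos(TH),np.sin(TH)]); V=np.array([-np.sin(TH),np.cos(TH)])
def us(u,s): return tuple(u*U+s*V)
def st():
    s=r.sense(); p=s['tool_pos']; f=s['ft_force']; rot=s['tcp_rot']
    print('t %.2f u %.1f s %.1f z %.1f'%(s['time'],p[:2]@U,p[:2]@V,p[2]),'rot',np.round(rot,2),'F',np.round(f,1),'Fs %.1f'%(f[:2]@V),'gap %.1f'%s['finger_gap'])
E
python3 - <<'E'
from h import *
st(); plan([us(537,79.8)+(270,163.65,3)],1)
E
```

```text
t 6.62 u 521.2 s 100.3 z 279.2 rot [-179.27   -2.17  165.08] F [-0.2 -0.4 -4. ] Fs -0.4 gap 35.1
now [528.4 -50.5 279.2] [-179.3   -2.2  165.1] t 6.62 F [-0.2 -0.4 -4. ] gap 35.1
[[-0.0052, -0.0069, 0.0029], [-0.004, -0.013, 0.008], 1]
[[-0.0052, -0.0069, 0.003], [-0.004, -0.013, 0.008], 1]
[[-0.0052, -0.0069, 0.003], [-0.004, -0.013, 0.008], 1]
```

play_rows(deltas=[[[-0.005,-0.007,0.001],[-0.004,-0.013,0.008],1],[[-0.005,-0.007,0.001],[-0.004,-0.013,0.008],1],[[-0.005,-0.007,0.001],[-0.004,-0.013,0.008],1],[[0,0,0],[0,0,0],1]])

```text
time: 7.12
tool_pos: [537.7, -74.6, 275.7]
tcp_rot: [-180.0, 0.3, 163.8]
ft_force: [1.7, -0.2, -4.4]
finger_gap: 34.4
```

Run:
```python
from h import *
st(); plan([us(537,79.8)+(262,163.65,2)],1)
```

```text
t 7.12 u 537.0 s 79.8 z 275.7 rot [-179.99    0.26  163.77] F [ 1.7 -0.2 -4.4] Fs 0.3 gap 34.4
now [537.7 -74.6 275.7] [-180.     0.3  163.8] t 7.12 F [ 1.7 -0.2 -4.4] gap 34.4
[[0.0, 0.0, 0.0068], [-0.0, 0.002, 0.001], 1]
[[0.0, 0.0, 0.0068], [-0.0, 0.002, 0.001], 1]
```

play_rows(deltas=[[[0,0,0.009],[0,0.002,0.001],1],[[0,0,0.009],[0,0,0],1],[[0,0,0.006],[0,0,0],1],[[0,0,0],[0,0,0],1]])

```text
time: 7.62
tool_pos: [537.4, -74.2, 249.3]
tcp_rot: [180.0, 0.1, 163.7]
ft_force: [-0.2, 0.6, -4.0]
finger_gap: 35.1
```

Run:
```python
from h import *
st(); plan([us(537,79.8)+(246,163.65,1)],1)
im=eyes.snapshot('scene'); c=im[150:295,190:335]; save(cv2.resize(c,(590,590),interpolation=cv2.INTER_CUBIC),'s2')
```

```text
t 7.62 u 536.5 s 80.0 z 249.3 rot [1.8000e+02 6.0000e-02 1.6372e+02] F [-0.2  0.6 -4. ] Fs 0.5 gap 35.1
now [537.4 -74.2 249.3] [1.800e+02 1.000e-01 1.637e+02] t 7.62 F [-0.2  0.6 -4. ] gap 35.1
[[-0.0005, -0.0002, 0.0033], [0.0, 0.001, 0.001], 1]
```

View pics/s2.png

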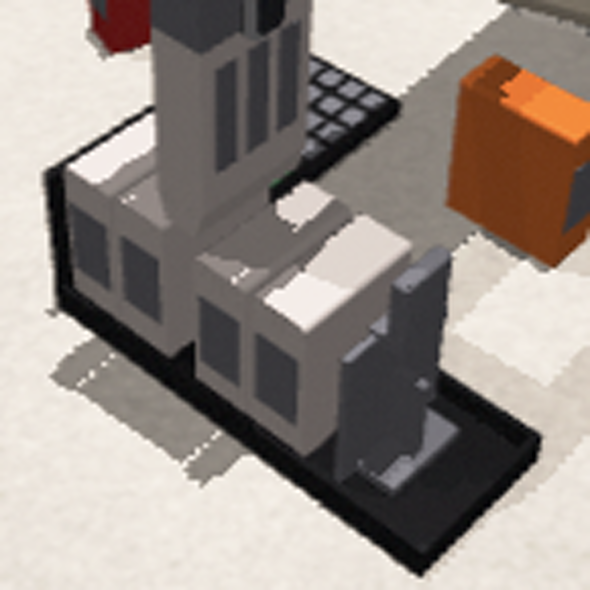

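The scene shows the foot hovering over the gap at crop (215,210), lined up between b and c, with the stop at the right. Lowering into the gap in short checked steps.

play_rows(deltas=[[[0,0,0.006],[0,0,0],1],[[0,0,0.006],[0,0,0],1],[[0,0,0.004],[0,0,0],1],[[0,0,0],[0,0,0],1]])

```text
time: 8.18
tool_pos: [537.8, -74.2, 232.9]
tcp_rot: [180.0, 0.1, 163.7]
ft_force: [-0.9, -0.3, -2.8]
finger_gap: 34.8
```

Run:
```python
from h import *
st(); plan([us(537,81.5)+(222,163.65,4)],1)
```

```text
t 8.18 u 537.0 s 80.2 z 232.9 rot [1.8000e+02 1.2000e-01 1.6374e+02] F [-0.9 -0.3 -2.8] Fs -0.5 gap 34.8
now [537.8 -74.2 232.9] [1.800e+02 1.000e-01 1.637e+02] t 8.18 F [-0.9 -0.3 -2.8] gap 34.8
[[-0.0, 0.0003, 0.0027], [0.0, 0.001, 0.0], 1]
[[-0.0, 0.0003, 0.0027], [0.0, 0.001, 0.0], 1]
[[-0.0, 0.0003, 0.0027], [0.0, 0.001, 0.0], 1]
[[-0.0, 0.0003, 0.0027], [0.0, 0.001, 0.0], 1]
```

play_rows(deltas=[[[0,0.0005,0.003],[0,0,0],1],[[0,0.0005,0.003],[0,0,0],1],[[0,0.0005,0.003],[0,0,0],1],[[0,0.0005,0.003],[0,0,0],1],[[0,0,0.002],[0,0,0],1]])

```text
time: 8.8
tool_pos: [539.0, -72.6, 219.2]
tcp_rot: [-180.0, 0.2, 163.7]
ft_force: [-0.4, 0.2, -1.1]
finger_gap: 35.0
```

Run:
```python
from h import *
st(); plan([us(537,82.5)+(205,163.65,4)],1)
```

```text
t 8.80 u 537.7 s 82.1 z 219.2 rot [-179.98    0.24  163.73] F [-0.4  0.2 -1.1] Fs 0.1 gap 35.0
now [539.  -72.6 219.2] [-180.     0.2  163.7] t 8.8 F [-0.4  0.2 -1.1] gap 35.0
[[0.0002, 0.0001, 0.0035], [-0.0, 0.001, 0.0], 1]
[[0.0002, 0.0001, 0.0035], [-0.0, 0.001, 0.0], 1]
[[0.0002, 0.0001, 0.0035], [-0.0, 0.001, 0.0], 1]
[[0.0002, 0.0001, 0.0035], [-0.0, 0.001, 0.0], 1]
```

play_rows(deltas=[[[0,0,0.005],[0,0.001,0],1],[[0,0,0.006],[0,0.001,0],1],[[0,0,0.006],[0,0.001,0],1],[[0,0,0.004],[0,0,0],1]])

```text
time: 9.3
tool_pos: [539.0, -72.5, 196.5]
tcp_rot: [-180.0, 0.0, 163.7]
ft_force: [-0.9, -1.1, -2.2]
finger_gap: 34.7
```

Run:
```python
from h import *
st(); plan([us(537,82.3)+(180,163.65,4)],1)
im=eyes.snapshot('scene'); c=im[150:295,190:335]; save(cv2.resize(c,(590,590),interpolation=cv2.INTER_CUBIC),'s3')
```

```text
t 9.30 u 537.6 s 82.1 z 196.5 rot [-1.7999e+02  5.0000e-02  1.6374e+02] F [-0.9 -1.1 -2.2] Fs -1.3 gap 34.7
now [539.  -72.5 196.5] [-180.     0.   163.7] t 9.3 F [-0.9 -1.1 -2.2] gap 34.7
[[0.0002, 0.0, 0.0041], [-0.0, 0.0, 0.0], 1]
[[0.0002, 0.0, 0.0041], [-0.0, 0.0, 0.0], 1]
[[0.0002, 0.0, 0.0041], [-0.0, 0.0, 0.0], 1]
[[0.0002, 0.0, 0.0041], [-0.0, 0.0, 0.0], 1]
```

View pics/s3.png

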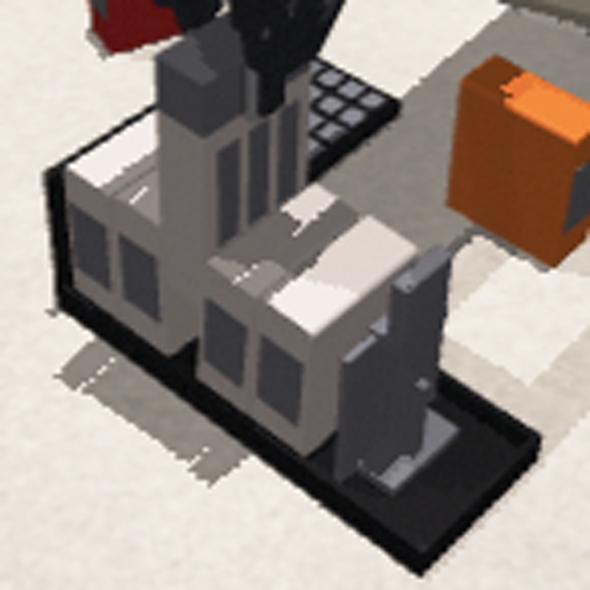

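c and d lean only a few degrees toward the stop (d's top edge at crop (413,245)) and nothing is toppling. The foot should straighten them as it goes down, so I continue.

play_rows(deltas=[[[0,0,0.006],[0,0,0],1],[[0,0,0.006],[0,0,0],1],[[0,0,0.006],[0,0,0],1],[[0,0,0.006],[0,0,0],1],[[0,0,0.006],[0,0,0],1],[[0,0,0.006],[0,0,0],1],[[0,0,0],[0,0,0],1]])

```text
time: 10.22
tool_pos: [539.5, -72.1, 158.0]
tcp_rot: [180.0, 0.1, 163.7]
ft_force: [0.8, 0.2, -3.9]
finger_gap: 34.7
```

Run:
```python
from h import *
st(); plan([us(537.5,82.3)+(131,163.65,6)],1)
```

```text
t 10.22 u 538.0 s 82.6 z 158.0 rot [1.7996e+02 9.0000e-02 1.6375e+02] F [ 0.8  0.2 -3.9] Fs 0.4 gap 34.7
now [539.5 -72.1 158. ] [1.800e+02 1.000e-01 1.637e+02] t 10.22 F [ 0.8  0.2 -3.9] gap 34.7
[[0.0001, -0.0001, 0.0045], [0.0, 0.0, 0.0], 1]
[[0.0001, -0.0001, 0.0045], [0.0, 0.0, 0.0], 1]
[[0.0001, -0.0001, 0.0045], [0.0, 0.0, 0.0], 1]
[[0.0001, -0.0001, 0.0045], [0.0, 0.0, 0.0], 1]
[[0.0001, -0.0001, 0.0045], [0.0, 0.0, 0.0], 1]
[[0.0001, -0.0001, 0.0045], [0.0, 0.0, 0.0], 1]
```

play_rows(deltas=[[[0,0,0.0045],[0,0,0],1],[[0,0,0.0045],[0,0,0],1],[[0,0,0.0045],[0,0,0],1],[[0,0,0.0045],[0,0,0],1],[[0,0,0.002],[0,0,0],1],[[0,0,0],[0,0,0],1]])

```text
time: 10.98
tool_pos: [539.9, -73.0, 137.4]
tcp_rot: [-180.0, 0.2, 163.7]
ft_force: [1.1, -0.6, -0.3]
finger_gap: 34.5
```

Run:
```python
from h import *
st()
```

```text
t 10.97 u 538.6 s 81.9 z 137.4 rot [-1.7997e+02  1.7000e-01  1.6373e+02] F [ 1.1 -0.6 -0.3] Fs -0.2 gap 34.5
```

play_rows(deltas=[[[0,0,0.002],[0,0,0],1],[[0,0,0.002],[0,0,0],1],[[0,0,0.002],[0,0,0],1],[[0,0,0.002],[0,0,0],1]])

```text
time: 11.48
tool_pos: [540.8, -73.4, 130.7]
tcp_rot: [-180.0, 0.3, 163.7]
ft_force: [-5.8, -0.1, 16.6]
finger_gap: 34.8
```

Run:
```python
from h import *
st()
im=eyes.snapshot('scene'); c=im[150:295,190:335]; save(cv2.resize(c,(590,590),interpolation=cv2.INTER_CUBIC),'s4')
```

```text
t 11.47 u 539.6 s 81.9 z 130.7 rot [-179.97    0.3   163.72] F [-5.8 -0.1 16.6] Fs -1.7 gap 34.8
```

View pics/s4.png

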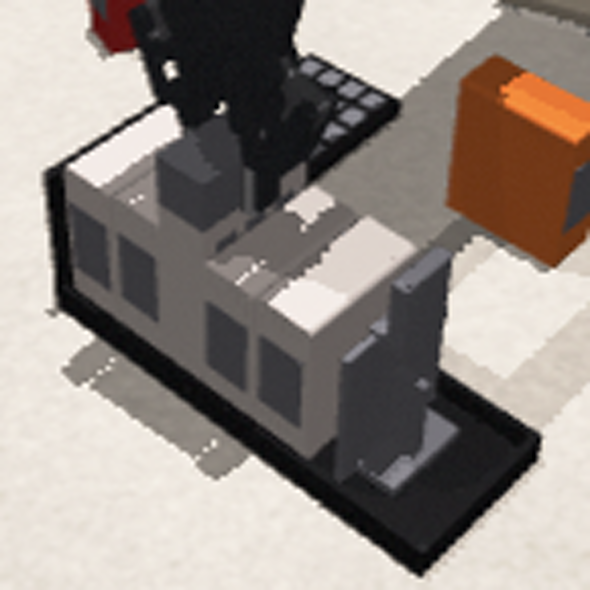

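The case is on the floor: z 130.7 mm matches the grip height plus 8 mm, with 16.6 N of contact. c and d stand upright again at crop (230,345) and (280,385). Releasing and rising.

play_rows(deltas=[[[0,0,0],[0,0,0],0.9],[[0,0,0],[0,0,0],0.4],[[0,0,0],[0,0,0],0],[[0,0,0],[0,0,0],0],[[0,0,-0.01],[0,0,0],0],[[0,0,-0.03],[0,0,0],0],[[0,0,-0.05],[0,0,0],0],[[0,0,-0.03],[0,0,0],0]])

```text
time: 12.52
tool_pos: [538.2, -72.2, 252.0]
tcp_rot: [-180.0, -0.1, 163.7]
ft_force: [1.6, -0.5, -0.2]
finger_gap: 85.6
```

Run:
```python
from h import *
st(); print(us(536.5,216.9)); plan([us(537,222)+(255,163.65,4)],0)
s=r.sense(); pose=(s['tool_pos'],s['tcp_rot']); 
for i in (1,): im=eyes.snapshot('wrist'); np.save('w4',im); np.save('w4p',np.array(pose)); save(cv2.resize(im,(768,576)),'w4')
```

```text
t 12.53 u 536.8 s 82.3 z 252.0 rot [-1.8000e+02 -8.0000e-02  1.6373e+02] F [ 1.6 -0.5 -0.2] Fs -0.1 gap 85.6
(np.float64(575.8621980918409), np.float64(57.10156573013845))
now [538.2 -72.2 252. ] [-1.800e+02 -1.000e-01  1.637e+02] t 12.53 F [ 1.6 -0.5 -0.2] gap 85.6
[[-0.0001, 0.0349, -0.0008], [-0.0, -0.0, 0.0], 0]
[[-0.0001, 0.0349, -0.0008], [-0.0, -0.0, 0.0], 0]
[[-0.0001, 0.0349, -0.0008], [-0.0, -0.0, 0.0], 0]
[[-0.0001, 0.0349, -0.0008], [-0.0, -0.0, 0.0], 0]
```

View pics/w4.png

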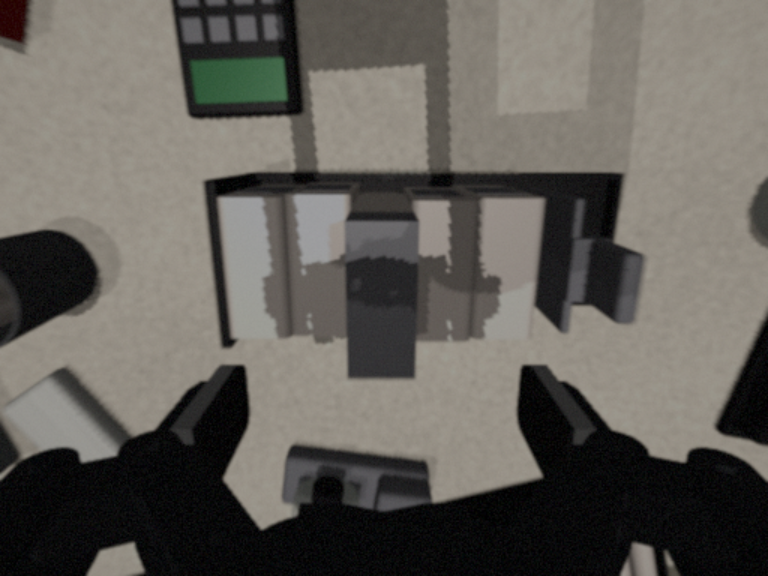

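The wrist view shows the case standing between b and c (case top at (382,300)), a–d upright, and the lug at (628,285). I'll close the fingers and push the lug from behind, with about 21 mm to go.

play_rows(deltas=[[[0,0.03,-0.003],[0,0,0],1],[[0,0.042,0],[0,0,0],1],[[0,0.042,0],[0,0,0],1],[[0,0.04,0],[0,0,0],1],[[0,0.012,0],[0,0,0],1],[[0,0,0],[0,0,0],1]], force=40)

```text
time: 13.32
tool_pos: [589.2, 90.1, 265.6]
tcp_rot: [179.9, 0.7, 163.6]
ft_force: [0.2, -1.4, -0.1]
finger_gap: -0.1
```

Run:
```python
from h import *
st(); plan([us(536.5,247)+(130,163.65,6)],1)
pose=np.load('w4p.npy')
for q in [(625,258),(638,258),(632,322),(620,322)]:
  X=ray('wrist',np.array(q)*2/3,159,pose); print('lug corner u,s',(X[:2]@U).round(1),(X[:2]@V).round(1))
im=np.load('w4.npy')
for nm,q,z in [('d edge top',(545,200),115),('d edge bot',(532,335),115),('case L',(347,300),173),('case R',(416,300),173)]:
  X=ray('wrist',np.array(q)*2/3,z,pose); print(nm,(X[:2]@U).round(1),(X[:2]@V).round(1))
```

```text
t 13.32 u 540.0 s 252.3 z 265.6 rot [179.92   0.7  163.61] F [ 0.2 -1.4 -0.1] Fs -1.3 gap -0.1
now [589.2  90.1 265.6] [179.9   0.7 163.6] t 13.32 F [ 0.2 -1.4 -0.1] gap -0.1
[[0.0009, -0.0009, 0.0226], [0.0, 0.002, -0.0], 1]
[[0.0008, -0.0009, 0.0226], [0.0, 0.002, -0.0], 1]
[[0.0008, -0.0009, 0.0226], [0.0, 0.002, -0.0], 1]
[[0.0007, -0.0009, 0.0226], [0.0, 0.002, -0.0], 1]
[[0.0007, -0.0009, 0.0226], [0.0, 0.002, -0.0], 1]
[[0.0006, -0.0009, 0.0226], [0.0, 0.002, -0.0], 1]
lug corner u,s 518.0 210.9
lug corner u,s 518.0 217.8
lug corner u,s 554.1 220.3
lug corner u,s 554.1 213.7
d edge top 492.2 181.0
d edge bot 580.1 181.4
case L 536.9 64.6
case R 536.9 99.9
```

play_rows(deltas=[[[0.001,0,0.022],[0,0.002,0],1],[[0.001,0,0.022],[0,0.002,0],1],[[0.001,0,0.022],[0,0.002,0],1],[[0,0,0.022],[0,0.002,0],1],[[0,0,0.022],[0,0.002,0],1],[[0,0,0.016],[0,0,0],1],[[0,0,0],[0,0,0],1]])

```text
time: 14.2
tool_pos: [582.2, 81.7, 126.6]
tcp_rot: [-179.8, -0.3, 163.1]
ft_force: [-0.0, -0.4, -0.5]
finger_gap: 0.2
```

Run:
```python
from h import *
st(); plan([us(536.5,240)+(132,163.65,2)],1)
```

```text
t 14.20 u 535.6 s 242.3 z 126.6 rot [-179.81   -0.3   163.07] F [-0.  -0.4 -0.5] Fs -0.3 gap 0.2
now [582.2  81.7 126.6] [-179.8   -0.3  163.1] t 14.2 F [-0.  -0.4 -0.5] gap 0.2
[[-0.0004, -0.0012, -0.0027], [-0.002, -0.003, -0.005], 1]
[[-0.0004, -0.0011, -0.0027], [-0.002, -0.003, -0.005], 1]
```

play_rows(deltas=[[[0,-0.003,-0.003],[-0.002,-0.003,-0.005],1],[[0,-0.003,-0.002],[0,0,-0.003],1],[[0,-0.003,0],[0,0,0],1],[[0,-0.003,0],[0,0,0],1],[[0,-0.003,0],[0,0,0],1],[[0,0,0],[0,0,0],1]])

```text
time: 14.95
tool_pos: [579.4, 66.8, 135.0]
tcp_rot: [179.9, 0.1, 163.6]
ft_force: [0.1, 0.4, -0.1]
finger_gap: 0.0
```

Run:
```python
from h import *
st()
im=eyes.snapshot('scene'); c=im[150:295,190:335]; save(cv2.resize(c,(590,590),interpolation=cv2.INTER_CUBIC),'s5')
```

```text
t 14.95 u 537.1 s 227.2 z 135.0 rot [1.7991e+02 1.4000e-01 1.6357e+02] F [ 0.1  0.4 -0.1] Fs 0.4 gap 0.0
```

View pics/s5.png

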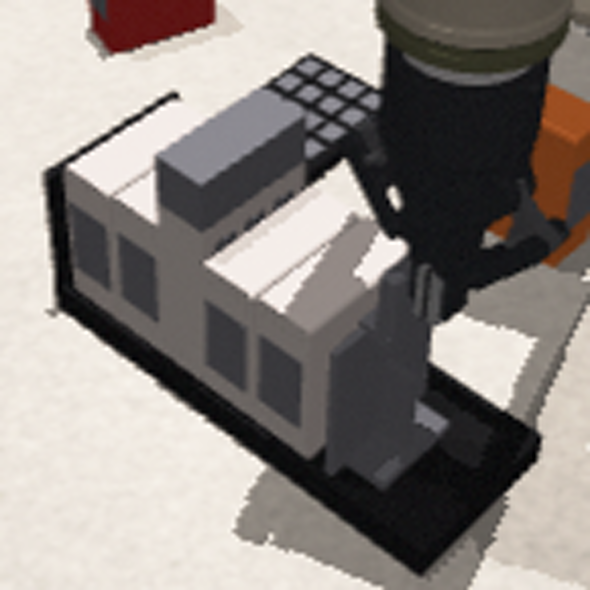

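The stop plate has moved in a few mm (left edge at crop (329,340), was 341) and the row is upright. Keep pushing.

play_rows(deltas=[[[0,-0.003,0.002],[0,0,0],1],[[0,-0.003,0.001],[0,0,0],1],[[0,-0.003,0],[0,0,0],1],[[0,-0.002,0],[0,0,0],1]])

```text
time: 15.5
tool_pos: [577.0, 56.2, 132.9]
tcp_rot: [179.9, 0.2, 163.6]
ft_force: [-0.1, 3.1, 1.1]
finger_gap: -0.1
```

Run:
```python
from h import *
st()
```

```text
t 15.50 u 537.8 s 216.3 z 132.9 rot [179.85   0.24 163.6 ] F [-0.1  3.1  1.1] Fs 2.9 gap -0.1
```

play_rows(deltas=[[[0,-0.002,0],[0,0,0],1],[[0,-0.001,0],[0,0,0],1]])

```text
time: 15.75
tool_pos: [576.4, 54.4, 133.0]
tcp_rot: [179.7, 0.3, 163.6]
ft_force: [2.5, 9.5, -0.6]
finger_gap: -0.2
```

Run:
```python
from h import *
st()
```

```text
t 15.75 u 537.8 s 214.4 z 133.0 rot [179.7    0.25 163.61] F [ 2.5  9.5 -0.6] Fs 9.8 gap -0.2
```

play_rows(deltas=[[[0,-0.001,0],[0,0,0],1],[[0,-0.001,0],[0,0,0],1]])

```text
time: 16.0
tool_pos: [576.5, 54.5, 133.1]
tcp_rot: [179.5, 0.3, 163.7]
ft_force: [1.8, 6.2, -1.3]
finger_gap: 0.1
```

Run:
```python
from h import *
st()
```

```text
t 16.00 u 537.8 s 214.6 z 133.1 rot [179.48   0.3  163.66] F [ 1.8  6.2 -1.3] Fs 6.5 gap 0.1
```

play_rows(deltas=[[[0,-0.001,0],[0,0,0],1],[[0,-0.001,0],[0,0,0],1]])

```text
time: 16.25
tool_pos: [576.5, 54.6, 133.1]
tcp_rot: [179.3, 0.3, 163.7]
ft_force: [1.9, 7.8, -0.3]
finger_gap: -0.1
```

Run:
```python
from h import *
st()
```

```text
t 16.25 u 537.8 s 214.7 z 133.1 rot [179.27   0.33 163.72] F [ 1.9  7.8 -0.3] Fs 8.1 gap -0.1
```

play_rows(deltas=[[[0,-0.003,0],[0.008,0,0],1],[[0,-0.003,0],[0.004,0,0],1],[[0,-0.003,0],[0,0,0],1]])

```text
time: 16.62
tool_pos: [576.2, 53.8, 133.2]
tcp_rot: [179.2, 0.5, 163.9]
ft_force: [6.5, 16.5, -2.7]
finger_gap: 0.2
```

Run:
```python
from h import *
st()
im=eyes.snapshot('top'); np.save('top2',im)
```

```text
t 16.62 u 537.8 s 213.9 z 133.2 rot [179.16   0.46 163.89] F [ 6.5 16.5 -2.7] Fs 17.7 gap 0.2
```

play_rows(deltas=[[[0,-0.005,0],[0.01,0,0],1],[[0,-0.005,0],[0.006,0,0],1],[[0,-0.005,0],[0,0,0],1]])

```text
time: 17.05
tool_pos: [576.2, 53.8, 133.3]
tcp_rot: [178.7, 0.7, 164.2]
ft_force: [10.4, 24.8, -5.1]
finger_gap: 0.0
```

Run:
```python
from h import *
st()
```

```text
t 17.05 u 537.7 s 213.8 z 133.3 rot [178.66   0.7  164.23] F [10.4 24.8 -5.1] Fs 26.7 gap 0.0
```

At 27 N there is no further motion, so the stop is snug. Backing off, rising and checking.

play_rows(deltas=[[[0,0.008,0],[0,0,0],1],[[0,0.015,0],[0,0,0],1],[[0,0.01,-0.01],[0,0,0],1],[[0,0,-0.04],[0,0,0],1],[[0,0,-0.05],[0,0,0],1],[[0.03,-0.04,-0.04],[0,0,0],1],[[0.03,-0.05,-0.02],[0,0,0],1],[[0.02,-0.03,0],[0,0,0],1]])

```text
time: 18.05
tool_pos: [472.7, -9.6, 296.6]
tcp_rot: [179.0, 0.7, 164.4]
ft_force: [0.3, -1.0, -0.6]
finger_gap: 0.0
```

play_rows(deltas=[[[0,0,0],[0,0,0],1],[[0,0,0],[0,0,0],1]])

```text
time: 18.3
tool_pos: [472.5, -10.9, 299.1]
tcp_rot: [179.0, 0.9, 164.2]
ft_force: [-0.4, -0.2, 0.8]
finger_gap: -0.2
```

Run:
```python
from h import *
st(); s=r.sense(); pose=(s['tool_pos'],s['tcp_rot'])
w=eyes.snapshot('wrist'); sc=eyes.snapshot('scene'); np.save('w5',w); np.save('w5p',np.array(pose))
o=np.zeros((590,800,3),np.uint8); o[:384,:512]=w; o[:280,515:795]=cv2.resize(sc[165:295,205:335],(280,280),interpolation=cv2.INTER_CUBIC)
o[290:590,515:800]=cv2.resize(sc[100:340,0:228],(285,300)); t=eyes.snapshot('top'); o[386:590,:512]=cv2.resize(t,(512,384))[90:294]
save(o,'fin')
```

```text
t 18.30 u 456.4 s 122.6 z 299.1 rot [179.04   0.9  164.23] F [-0.4 -0.2  0.8] Fs -0.3 gap -0.2
```

The viewer limit is reached, so the last checks are numeric: brightness profiles along the row at carton-top height, in the top and wrist images.

Run:
```python
from h import *
t=eyes.snapshot('top')[...,1].astype(np.float32); t0=np.load('top.npy')[...,1].astype(np.float32)
w=np.load('w5.npy')[...,1].astype(np.float32); pose=np.load('w5p.npy')
def prof(im,n,us_,z,s0,s1,st_=2):
    S=np.arange(s0,s1,st_); L=[]
    for u in us_:
        P=np.array([proj(n,tuple(u*U+s*V)+(z,),pose) for s in S],np.float32); L.append(cv2.remap(im,P[None,:,0],P[None,:,1],1).ravel())
    return S,np.mean(L,0).round().astype(int)
for nm,im in(('top',t),('wrist',w)):
    for z,uu,a,b in((118,(515,525),-20,200),(159,(527,537,547),180,215),(173,(520,535,550),54,112)):
        S,p=prof(im,nm,uu,z,a,b); print(nm,z,a,p.tolist())
# bystanders: change between first and now in top view
d=(np.abs(t-t0)>40).astype(np.uint8); d=cv2.morphologyEx(d,cv2.MORPH_OPEN,np.ones((3,3)))
n,l,s,c=cv2.connectedComponentsWithStats(d)
for i in range(1,n):
    if s[i,4]>15: print('chg',s[i],c[i].round())
st()
```

```text
top 118 -20 [56, 75, 128, 171, 185, 190, 191, 191, 191, 191, 191, 191, 191, 191, 191, 191, 191, 191, 191, 187, 174, 155, 156, 175, 187, 190, 191, 191, 191, 191, 191, 191, 191, 191, 190, 180, 151, 134, 126, 121, 117, 129, 150, 165, 171, 172, 172, 173, 172, 166, 148, 113, 98, 107, 139, 163, 170, 172, 172, 171, 169, 155, 128, 91, 68, 66, 68, 69, 68, 71, 73, 74, 74, 75, 75, 75, 77, 77, 78, 79, 80, 81, 81, 82, 83, 84, 84, 85, 86, 86, 87, 89, 89, 89, 90, 90, 91, 92, 92, 93, 94, 95, 95, 96, 96, 96, 97, 98, 98, 99]
top 159 180 [127, 128, 128, 129, 129, 130, 129, 130, 130, 130, 130, 131, 131, 131, 132, 132, 132, 132]
top 173 54 [173, 159, 139, 113, 114, 131, 148, 163, 170, 172, 173, 172, 165, 150, 126, 114, 116, 142, 165, 171, 172, 173, 172, 166, 152, 121, 92, 77, 82]
wrist 118 -20 [26, 35, 104, 158, 166, 166, 167, 167, 166, 166, 167, 166, 167, 166, 167, 166, 167, 167, 168, 164, 149, 119, 125, 158, 167, 168, 168, 168, 168, 167, 168, 168, 168, 168, 163, 139, 89, 56, 45, 45, 43, 45, 45, 43, 45, 46, 46, 43, 44, 44, 46, 47, 44, 45, 46, 46, 43, 37, 35, 46, 62, 72, 75, 75, 76, 88, 102, 100, 102, 10
[... 865 characters left out ...]
  8  25] [268. 223.]
chg [157 232   4   9  29] [159. 236.]
chg [276 233   3   8  24] [277. 236.]
chg [156 245   3   8  24] [157. 248.]
chg [222 249   8  16 110] [225. 257.]
chg [274 249   3   7  21] [275. 252.]
chg [  262   255   248   122 10401] [370. 318.]
chg [272 257   4  14  44] [274. 264.]
chg [153 259   4   9  29] [155. 263.]
chg [151 272   4  10  32] [153. 277.]
chg [270 272   4  14  42] [272. 278.]
chg [150 286   3   6  18] [151. 288.]
chg [253 290  15  68 464] [260. 324.]
chg [147 300   4   8  25] [149. 304.]
chg [ 397  311  115   73 3324] [478. 360.]
chg [200 313  43  30 947] [221. 329.]
t 18.50 u 456.2 s 123.0 z 297.9 rot [179.05   0.77 164.32] F [ 0.1 -0.5  0.6] Fs -0.4 gap -0.1
```

Run:
```python
from h import *
w=np.load('w5.npy')[...,1].astype(np.float32); pose=np.load('w5p.npy')
sc=eyes.snapshot('scene')[...,1].astype(np.float32)
print(np.array(w.shape), proj('wrist',tuple(500*U+180*V)+(117,),pose))
for nm,im in(('wrist',w),('scene',sc)):
  for z in (117,):
    for u in (498,505,565,572):
        S=np.arange(130,200,1.5); P=np.array([proj(nm,tuple(u*U+s*V)+(z,),pose) for s in S],np.float32)
        print(nm,z,u,cv2.remap(im,P[None,:,0],P[None,:,1],1).ravel().round().astype(int).tolist())
  for u in (525,537,549):
    S=np.arange(180,215,1.5); P=np.array([proj(nm,tuple(u*U+s*V)+(159,),pose) for s in S],np.float32)
    print(nm,'lug',u,cv2.remap(im,P[None,:,0],P[None,:,1],1).ravel().round().astype(int).tolist())
```

```text
[384 512] [302.11321707 205.49866397]
wrist 117 498 [102, 104, 102, 98, 90, 78, 77, 92, 99, 104, 103, 104, 102, 104, 102, 100, 102, 102, 102, 101, 102, 100, 101, 103, 101, 102, 102, 102, 101, 100, 96, 85, 65, 54, 59, 46, 40, 60, 80, 86, 70, 29, 23, 22, 19, 21, 21]
wrist 117 505 [103, 102, 102, 98, 91, 78, 78, 92, 99, 103, 102, 103, 101, 101, 102, 102, 102, 102, 101, 100, 101, 103, 100, 101, 101, 102, 101, 102, 101, 100, 96, 88, 67, 57, 54, 50, 38, 32, 34, 37, 36, 25, 25, 24, 20, 27, 25]
wrist 117 565 [10, 28, 44, 50, 48, 49, 51, 48, 48, 49, 46, 31, 8, 17, 10, 14, 15, 12, 11, 5, 8, 14, 61, 132, 161, 164, 164, 164, 163, 163, 157, 139, 102, 84, 93, 104, 139, 157, 158, 159, 159, 157, 141, 89, 42, 38, 61]
wrist 117 572 [7, 25, 43, 46, 49, 50, 48, 46, 46, 48, 48, 44, 23, 12, 13, 9, 18, 10, 10, 9, 11, 7, 8, 54, 129, 161, 163, 164, 164, 163, 156, 143, 112, 94, 93, 102, 136, 158, 160, 159, 158, 159, 160, 158, 139, 91, 66]
wrist lug 525 [63, 33, 33, 30, 30, 40, 68, 91, 101, 101, 99, 97, 93, 108, 148, 156, 157, 159, 155, 154, 156, 158, 159, 158]
wrist lug 537 [161, 148, 95, 35, 27, 34, 64, 88, 
[... 848 characters left out ...]
 224, 203, 175, 134, 110, 118, 133, 115, 81, 59, 53, 53, 52, 51, 50, 50, 51]
scene 117 572 [232, 232, 232, 227, 212, 186, 181, 212, 226, 232, 232, 232, 232, 232, 232, 232, 232, 232, 232, 231, 232, 231, 231, 231, 232, 232, 232, 231, 232, 230, 224, 207, 175, 136, 106, 120, 134, 122, 91, 61, 50, 51, 53, 51, 51, 51, 51]
scene lug 525 [181, 184, 182, 189, 197, 190, 172, 152, 137, 133, 133, 132, 126, 110, 83, 60, 81, 148, 188, 215, 222, 223, 225, 227]
scene lug 537 [132, 132, 132, 132, 131, 129, 124, 124, 129, 132, 132, 132, 128, 118, 87, 63, 53, 52, 51, 51, 52, 52, 54, 130]
scene lug 549 [132, 132, 132, 132, 132, 129, 126, 125, 129, 133, 134, 134, 129, 113, 85, 63, 53, 52, 51, 52, 52, 51, 50, 51]
```

```bash
python3 -c "
from bench import r; print(r.hand_in(), r.sense()['time'])"
```

```text
the job is handed in; nothing more can be done
the job is handed in; nothing more can be done
```

The case is in the gap between cartons b and c, on the tray floor, and the end stop is pushed up snug against the row. I handed the job in at about 18.6 s, with the robot touching nothing.

- **Case:** I gripped it by its top part. It touched the floor with 16.6 N at the expected height. The wrist picture after I let go showed it upright, spanning 64.6–99.9 mm along the row, as wide as it should be.
- **Cartons:** c and d leaned a few degrees towards the stop while the case went in, then came upright as it reached the floor.
- **Stop:** I pushed the lug from behind with closed fingers until it no longer moved at 27 N, then backed off.
- **Last checks:** I had used all 12 pictures, so the final look was by brightness profiles only. They put carton d's outer face at about 179 mm along the row. The stop face came out at 178–181 mm, depending on the camera, with only a narrow seam between them. I read this as snug, at a stop value of about 0.052 m.
- **Disagreements and gaps:** At one spot the wrist profile hinted at a stop gap of up to 4 mm. The lug position and the scene camera did not support it. A before-and-after comparison of the top view was swamped by the arm and its shadow, so it does not confirm that the other things on the counter stayed put. I touched none of them on purpose and felt no unexpected contact.

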